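# Pull the hitch pin and hold it through the drawbar fork

## Robot

A 7-joint arm with a two-finger parallel gripper is mounted at the origin on the work surface. World frame = base frame: x ahead of the robot, y to its left, z up, the work surface at z = 0. Lengths are in m, angles in rad, forces in N, time in s.
With the tool pointing down it reaches from about 0.4 to 0.85 m from the base axis. Payload 10.4 kg.
Tool frame: the origin (TCP) lies at the very end of the fingers, on their centre line; the grasp point (between the pads) lies 19 mm behind it; z points along the fingers, y is the line along which they close (so a half turn about z gives the same grasp; the last joint's range is limited). The gripper opens to 87 mm and grips with 3 to 60 N. Pads are 19 mm wide; open, the fingers measure 117 mm over their backs; the gripper's body (75 mm by 190 mm) begins 51 mm behind the grasp point.
Start: joints at [-1.208, 0.332, -0.065, 1.46, 0.022, 1.35, -0.088], TCP at [0.235, 0.579, 0.223] pointing down, gripper open.
Joint ranges: [-2.6, 2.6], [-0.5, 2.12], [-1.47, 1.34], [0.16, 2.42], [-1.27, 4.41], [0.06, 2.06], [-2.6, 2.6]. Speed limits (rad/s): [2.22, 2.22, 2.79, 2.79, 3.14, 3.14, 3.14].

## Interface

Orientations are given as a unit quaternion [x, y, z, w].
In Python, from bench import * gives the robot as it stands.
- The arm moves only by the tool step_arm, never from a script. Its arguments are lists of equal length, an entry for each row: "delta_pos": the shift along the world's x, y, z in units of 25 mm (1.0 is 25 mm), a list of three; "turn": the turn about the world's z in units of 0.12 rad (1.0 is 0.12 rad). In form: {"delta_pos": [[tx, ty, tz], ...], "turn": [turn, ...]}. A call has 1 to 12 rows; each row shifts and turns the commanded pose from where the row before left it; what a row does not reach is not made up. A row lasts 1/10 s, in which the tool goes at most 50 mm and 8.59 degrees, less where a joint would pass 70% of its speed; a pose out of reach is approached as far as the arm can. A call with a number of a shift or a turn outside -1 to 1 is refused whole. A call with a gripper value outside its range is refused whole. "grip" is the closure, from 0 (fully open) to 1 (shut), set as the call begins (left out, the last holds). The fingers move at their own pace and stop on an object; "newtons" is the grip in N (left out, the last holds). Time passes only in rows, so rows that do not move let the fingers close. It gives the time, the measured TCP pose, the force, the opening and the grip force at its end, in the units of the state.
- read_state(): the state, without advancing time (a new reading comes with each control period).
- camera(name): name is "side" or "top" or "wrist"; returns a dict with "image" (480x640x3 uint8, red, green, blue), "z_map" (480x640 float32, m along the optical axis (not along the pixel's ray), 0 where there is no reading), "mtx" (3x3 intrinsics, pixels), "view" (4x4, takes a point from world to camera coordinates). Camera axes: x right, y up, looking along -z (the intrinsics and any distortion apply to the point x, -y, -z); pixel columns grow to the right and rows downward; lengths in m; the calibration is good to about 2 mm. A picture is of the moment at which its call begins.
- close_job(): hands the job in; it is judged then, once.
The state is a dict: "time": time; "joint_positions": joint angles; "joint_vel": joint speeds; "joint_torque": joint torques, N m; "ee_pos": TCP position; "eef_rot": TCP orientation; "ft_force": force on the tool from outside, world axes, zero at the start; "torque": the same for the moment, N m; "width": finger opening in m; "grip_force": force on a finger pad.
Only numpy, scipy, OpenCV 4.12 (cv2) and the standard library are available. Lean on these libraries where they do the work, as an engineer would, in place of code of your own. Each camera call takes 0.05 s, during which the arm holds its last target. There are 200 camera calls.

## Task

Pull the steel hitch pin straight up out of its parking holder, where a sprung plunger grips it, and lower it tip first, without forcing it, through the upper and then the lower bushing of the drawbar fork. Finish while still holding the pin there upright, so that the whole clip groove near its tip shows below the lower bushing for a retaining clip while its collar stays clear above the upper bushing (about 15 mm is right): do not let go of it or let it drop home. Leave the bowl, the steel disc and the screwdriver where they are.

Things in the scene. Friction and masses are not known exactly. Their poses are not given: they have to be found in the camera images.
- pin_grip (a point): Centre of the round grip of the hitch pin, on its axis, 147 mm above its tip. The pin is one steel piece, 170 mm long, about 0.3 kg, parked upright in the holder; z runs along it from tip to grip; yaw does not matter. Grip: 26 mm diameter, 124 to 170 mm above the tip. Collar: 32 mm diameter, 120 to 124 mm above the tip. Shank below it: 16 mm diameter.
- pin_tip (a point): The centre of the lower end face of the pin's shank, on its axis. The end is tapered (diameter 9 mm at the end to 16 mm, 5 mm up). The clip groove runs round the shank from 11 to 21 mm above this point (sloping sides, 11 mm diameter at its bottom).
- pin_shoulder (a point): Underside of the pin's collar, on the axis, 120 mm above the tip.
- holder: Parking holder, fixed: grey block 56 x 56 x 50 mm high on a 90 x 90 x 6 mm foot. Origin at table height on the axis of its upright hole (17.5 mm bore, floor 10 mm above the table; the parked tip stands on it). A sprung plunger (black knob, +x side) presses into the pin's groove: it takes about 5 to 15 N to pull the pin up the first 12 mm. The tip is free 50 mm above the table.
- fork: Drawbar fork, fixed: two level grey jaws (x -60 to 30 mm, y +-35 mm) one above the other, joined by an upright plate on its -x side. Each jaw has a brass bushing (outside 32 mm, bore 19 mm, 18 mm tall), both on one vertical line. Origin on that line at table height, z up. Upper bushing 115 to 133 mm, lower 62 to 80 mm above the table; foot 8 mm thick. Nothing of it is above 133 mm.
- upper_bore (a point): Centre of the mouth (top face) of the fork's upper bushing, 133 mm above the table.
- lower_bore (a point): Centre of the underside of the fork's lower bushing, 62 mm above the table. The pin is well placed with its tip 34 mm below this point.
- pin: The whole hitch pin (see pin_grip); origin at its tip, z up along its axis.
- bowl: Glass bowl standing on the table, 90 mm across, 50 mm high; origin under its centre. To be left alone.
- disc: Steel disc weight lying on the table, 90 mm across, 18 mm high, 24 mm hole; origin under its centre. To be left alone.
- driver: Screwdriver lying on the table along its x axis. To be left alone.
Things that resemble listed ones, but are neither listed nor needed, are in the scene too. Of the things shaped like the pin, the bare steel one is meant.

How it is judged:
On the way, in this order (a step that is already met when the one before it is completed fails the run):
1. the pin is pulled up out of the holder, in the gripper (z of pin_tip in the frame of holder above 0.052 m and contact force between the fingers and pin above 2 N), for 0.1 s.
2. the pin's tip is through the upper bushing, not yet through the lower one (x of pin_tip in the frame of fork between -0.0035 and 0.0035 m and y of pin_tip in the frame of fork between -0.0035 and 0.0035 m and z of pin_tip in the frame of fork between 0.062 and 0.113 m and contact force between the fingers and pin above 2 N), for 0.1 s.
At the end, for the whole second after the job is handed in: The pin, gripped (over 2 N) and at rest (under 0.02 m/s), spans both bushings: tip and collar within 3.5 mm of the bore axis in fork x and y, upright within 0.07 rad, tip 19.5 to 46.5 mm under the lower bushing (collar 2.5 to 29.5 mm clear of the upper one), pressing on the fork under 20 N (x of pin_tip in the frame of fork between -0.0035 and 0.0035 m and y of pin_tip in the frame of fork between -0.0035 and 0.0035 m and x of pin_shoulder in the frame of fork between -0.0035 and 0.0035 m and y of pin_shoulder in the frame of fork between -0.0035 and 0.0035 m and angle between pin_tip's own z axis and vertical below 0.07 rad and contact force between the fingers and pin above 2 N and z of pin_tip in the frame of fork between 0.0155 and 0.0425 m and linear speed of pin below 0.02 m/s and contact force between pin and fork below 20 N); the arm keeps its last pose, push and grip.
It fails at once if the bowl is moved by more than 25 mm (distance of bowl from where it was at the start of the episode above 0.025 m).
It fails at once if the disc is moved by more than 25 mm (distance of disc from where it was at the start of the episode above 0.025 m).
It fails at once if the driver is moved by more than 25 mm (distance of driver from where it was at the start of the episode above 0.025 m).
It also fails if it takes over 54 s, if anything falls off the work surface, if the arm or the gripper's body presses on something with over 40 N, if the wrist force passes 120 N, or if a joint passes its speed limit or range.

## Working session

There is one attempt and no reset: what is moved stays moved. The work goes in short steps, Python scripts to look and compute and a tool call to move; the robot and the scene stay as the last step left them, time stands still between calls to the robot, and variables do not carry over. Pictures are saved under pics/ and viewed, at most 10 in all, crops included, and the job is handed in when it is done.

Besides the shell and the picture viewer there is one more tool, called after "Request:" as name([rows], argument=value, ...), one row to a line, values as JSON. step_arm: Moves the arm, as the interface text tells. Shifts and turns lie within -1 to 1; 1 stands for 25 mm of shift or 0.12 rad of turn. Its arguments: {"type":"object","properties":{"delta_pos":{"type":"array"},"turn":{"type":"array"},"grip":{"type":"number"},"newtons":{"type":"number"}},"required":["delta_pos","turn"]}

```bash
mkdir -p pics
cat > h.py <<'E'
from bench import *
import numpy as np, cv2
def save(n,f,c=None):
    im=c['image'][:,:,::-1]; cv2.imwrite('pics/'+f,im)
def world(c,u,v,z=None):
    """pixel -> world using depth (z None) or plane z"""
    M=np.linalg.inv(c['view']); K=c['mtx']
    d=np.array([(u-K[0,2])/K[0,0],-(v-K[1,2])/K[1,1],-1.0])
    o=M[:3,3]; r=M[:3,:3]@d
    s=c['z_map'][int(round(v)),int(round(u))] if z is None else (z-o[2])/r[2]
    return o+s*r
def proj(c,p):
    q=c['view']@np.r_[p,1]; k=c['mtx']@np.array([q[0],-q[1],-q[2]]); return k[:2]/k[2]
def cloud(c):
    v,u=np.mgrid[0:480,0:640]; K=c['mtx']; z=c['z_map']
    P=np.stack([(u-K[0,2])/K[0,0]*z,-(v-K[1,2])/K[1,1]*z,-z],-1)
    M=np.linalg.inv(c['view']); W=P@M[:3,:3].T+M[:3,3]; W[z<=0]=np.nan
    return W
E
python3 - <<'E'
from h import *
a=camera('top');b=camera('side')
cv2.imwrite('pics/top.png',a['image'][:,:,::-1]);cv2.imwrite('pics/side.png',b['image'][:,:,::-1])
np.savez('v.npz',**{k+n:c[k] for n,c in(('t',a),('s',b)) for k in c})
for c in(a,b):print(np.round(np.linalg.inv(c['view']),3),c['mtx'])
print(list(c))
s=read_state();print(s['time'],s['ee_pos'],s['eef_rot'],s['ft_force'],s['width'])
E
```

```text
[[ 0.009  0.994 -0.11   0.495]
 [-1.     0.008 -0.013 -0.006]
 [-0.012  0.11   0.994  0.953]
 [ 0.     0.     0.     1.   ]] [[477.56851555   0.         329.0626211 ]
 [  0.         477.56851555 245.93776748]
 [  0.           0.           1.        ]]
[[ 0.987  0.108 -0.118  0.493]
 [-0.16   0.637 -0.754 -0.54 ]
 [-0.006  0.763  0.646  0.59 ]
 [ 0.     0.     0.     1.   ]] [[434.42779629   0.         321.20697912]
 [  0.         434.42779629 236.81475239]
 [  0.           0.           1.        ]]
['image', 'z_map', 'mtx', 'view']
0.1 [0.23506066 0.57876583 0.22185783] [ 1.91700750e-01  9.81453235e-01 -6.02048927e-04 -8.98720197e-05] [-0.31485538 -0.00839209  0.07999191] 0.08724218009363885
```

View pics/top.png

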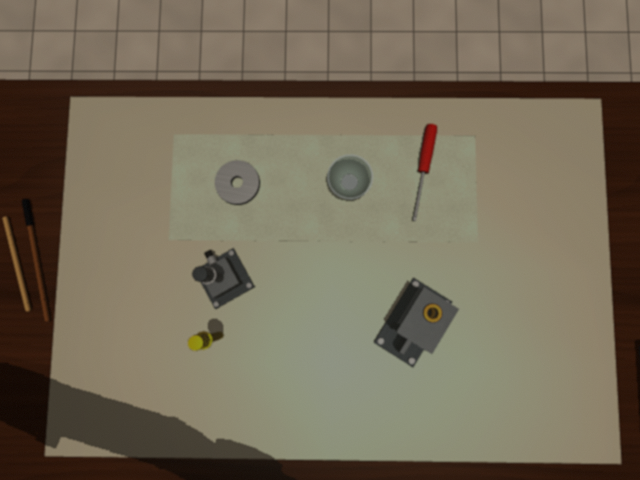

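View pics/side.png

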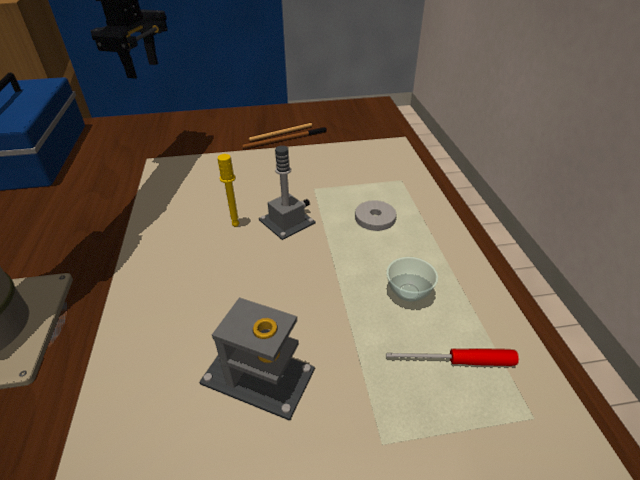

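Two pin-shaped things. The steel pin stands in the grey holder (side 283,160; top 205,273). The yellow one stands free (side 226,167; top 200,342). The bare steel one in the holder fits; I'll confirm it in a crop and measure.

Run:
```python
from h import *
d=np.load('v.npz');C={n:{k:d[k+n] for k in('image','z_map','mtx','view')} for n in'ts'}
t,s=C['t'],C['s']
cv2.imwrite('pics/crop.png',np.hstack([cv2.resize(s['image'][135:245,205:325,::-1],None,fx=3.3,fy=3.3,interpolation=2),cv2.resize(t['image'][235:345,180:300,::-1],None,fx=3.3,fy=3.3,interpolation=2)]))
for n,c in C.items():
    W=cloud(c)
    # grip points by height
    for nm,(u0,u1,v0,v1) in {'t':{'pin':(185,235,250,300)},'s':{'pin':(268,298,140,180)}}[n].items():
        P=W[v0:v1,u0:u1].reshape(-1,3)
        m=(P[:,2]>0.135)&(P[:,2]<0.19); Q=P[m]; print(n,nm,m.sum(),Q.min(0),Q.max(0),np.median(Q,0))
        T=Q[Q[:,2]>0.175];print('  top',len(T),T.mean(0) if len(T) else '')
    hsv=cv2.cvtColor(c['image'],cv2.COLOR_RGB2HSV)
    m=cv2.inRange(hsv,(12,130,90),(30,255,255))
    roi=np.zeros_like(m); 
    if n=='t': roi[290:340,405:460]=1
    else: roi[310:345,245:285]=1
    m*=roi
    cs,_=cv2.findContours(m,cv2.RETR_EXTERNAL,cv2.CHAIN_APPROX_NONE)
    k=max(cs,key=cv2.contourArea);e=cv2.fitEllipse(cv2.convexHull(k));print(n,'brass',e,world(c,*e[0],0.133), W[m>0].mean(0),np.nanmax(W[m>0],0))
```

```text
t pin 334 [0.519549   0.1979151  0.13503282] [0.54887216 0.22617423 0.18502124] [0.53325127 0.20844533 0.18015568]
  top 203 [0.53424458 0.21281659 0.18122845]
t brass ((432.2872009277344, 312.6230163574219), (17.97638511657715, 18.416921615600586), 146.45025634765625) [ 0.47309229 -0.17151609  0.133     ] [ 0.47331648 -0.17152969  0.13250878] [ 0.4876874  -0.15716029  0.13869498]
s pin 334 [0.52031897 0.19720094 0.13500524] [0.54754612 0.22570983 0.18211302] [0.5341056  0.20330276 0.1632139 ]
  top 96 [0.53452413 0.20944976 0.17910865]
s brass ((264.4006652832031, 327.8121337890625), (20.625375747680664, 23.772815704345703), 69.99524688720703) [ 0.47369449 -0.17576922  0.133     ] [ 0.473924   -0.17358591  0.13069015] [ 0.48902011 -0.13656487  0.13563386]
```

View pics/crop.png

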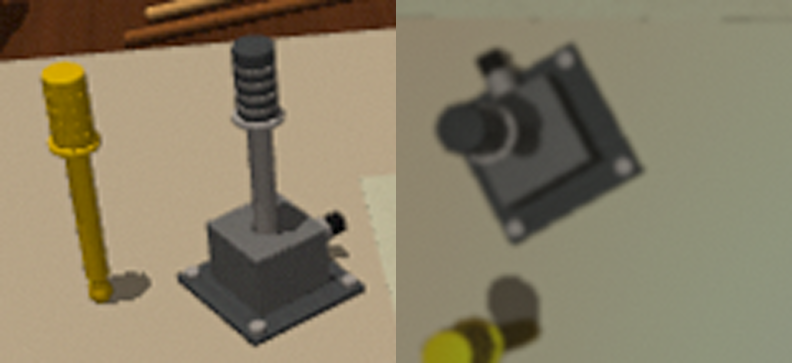

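The crop confirms the bare steel pin with its dark ribbed grip, upright in the holder (side 283,160), and the yellow one as the decoy. The pin axis is about (0.534, 0.211) and the bore about (0.473, -0.173). I'll approach now.

Request:
step_arm([
  [0.75,-0.9,0.2],
  [0.75,-0.9,0.2],
  [0.75,-0.9,0.2],
  [0.75,-0.9,0.2],
  [0.75,-0.9,0.2],
  [0.75,-0.9,0.2],
  [0.75,-0.9,0],
  [0.75,-0.9,0],
  [0.75,-0.9,0],
  [0.75,-0.9,0],
  [0.75,-0.9,0],
  [0.75,-0.9,0],
], turn=[0,0,0,0,0,0,0,0,0,0,0,0], grip=0)

```text
time: 1.3
ee_pos: [0.4607, 0.308, 0.2523]
eef_rot: [0.192, 0.981, -0.0, -0.0]
ft_force: [0.1, 0.8, 0.3]
width: 0.0871
grip_force: 0.0
```

Request:
step_arm([
  [0.75,-0.9,0],
  [0.75,-0.9,0],
  [0.75,-0.9,0],
  [0.75,-0.9,0],
  [0,0,0],
  [0,0,0],
], turn=[0,0,0,0,0,0])

```text
time: 1.9
ee_pos: [0.5352, 0.2187, 0.2521]
eef_rot: [0.192, 0.981, -0.0, -0.0]
ft_force: [0.3, 0.9, -0.3]
width: 0.0867
grip_force: 0.0
```

Run:
```python
from h import *
c=camera('wrist');save(0,'w1.png',c);s=read_state()
print(s['time'],s['ee_pos'],s['eef_rot'],s['joint_positions'],s['ft_force'])
W=cloud(c);m=(W[...,2]>0.16)&(W[...,2]<0.19)&(np.hypot(W[...,0]-.534,W[...,1]-.211)<.03)
print(m.sum())
if m.sum():
    Q=W[m];print(Q.min(0),Q.max(0),Q.mean(0)); v,u=np.where(m);print(u.min(),u.max(),v.min(),v.max())
    T=Q[Q[:,2]>0.176];print(len(T),T.mean(0),T.min(0),T.max(0))
print(proj(c,[.534,.211,.18]))
```

```text
1.95 [0.53465789 0.21969835 0.2522055 ] [ 1.91476857e-01  9.81497031e-01  5.56099564e-06 -4.36561089e-04] [-0.67028399  0.2115925   0.23738395  1.55796277 -0.05086773  1.37874485
  0.75721129] [-0.0763893   0.98551654  0.0805827 ]
1774
[0.52050155 0.20067013 0.16009921] [0.5466668  0.22647147 0.18378074] [0.53161853 0.21438434 0.17900786]
282 326 225 275
1504 [0.53289483 0.21375201 0.18097845] [0.52075944 0.20067013 0.17610932] [0.5466668  0.22626383 0.18378074]
[300.02395507 256.08962652]
```

View pics/w1.png

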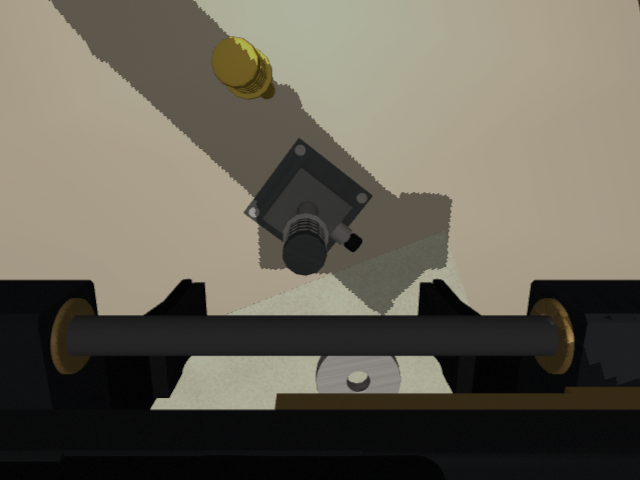

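The wrist view shows the pin top at (305,253), which puts its axis at about (0.534, 0.213). I'll correct in xy and descend over the grip.

Request:
step_arm([
  [-0.04,-0.26,0],
  [0,0,-0.5],
  [0,0,-0.5],
  [0,0,-0.5],
  [0,0,-0.5],
  [0,0,-0.5],
  [0,0,-0.5],
  [0,0,-0.5],
  [0,0,-0.5],
  [0,0,-0.5],
  [0,0,0],
  [0,0,0],
], turn=[0,0,0,0,0,0,0,0,0,0,0,0])

```text
time: 3.15
ee_pos: [0.5342, 0.2126, 0.14]
eef_rot: [0.192, 0.981, -0.0, -0.0]
ft_force: [0.1, -0.1, 0.4]
width: 0.0871
grip_force: 0.0
```

Run:
```python
from h import *
s=read_state();print(s['time'],s['ee_pos'],s['ft_force'],s['joint_positions'])
c=camera('side');W=cloud(c)
m=(W[...,2]>0.06)&(W[...,2]<0.128)&(np.hypot(W[...,0]-.534,W[...,1]-.211)<.02)
for z in(.07,.09,.11):
    q=W[m&(abs(W[...,2]-z)<.01)];print(z,len(q),q.mean(0),q.min(0),q.max(0))
cv2.imwrite('pics/s2.png',cv2.resize(c['image'][60:260,180:400,::-1],None,fx=2.7,fy=2.7))
```

```text
3.15 [0.53421421 0.21256368 0.14002162] [ 0.11056131 -0.14725763  0.42345684] [-0.65418777  0.28182941  0.23178562  1.71455787 -0.06994768  1.15344874
  0.78209933]
0.07 58 [0.53428815 0.20709526 0.07006616] [0.52686938 0.20327079 0.06021951] [0.5423653  0.2136714  0.07947191]
0.09 64 [0.53463221 0.20715885 0.09008938] [0.52715937 0.2028243  0.08049225] [0.54245963 0.21316825 0.09987024]
0.11 57 [0.53486368 0.20666406 0.10976099] [0.5267764  0.2031509  0.10037758] [0.54147386 0.21344355 0.11998574]
```

View pics/s2.png

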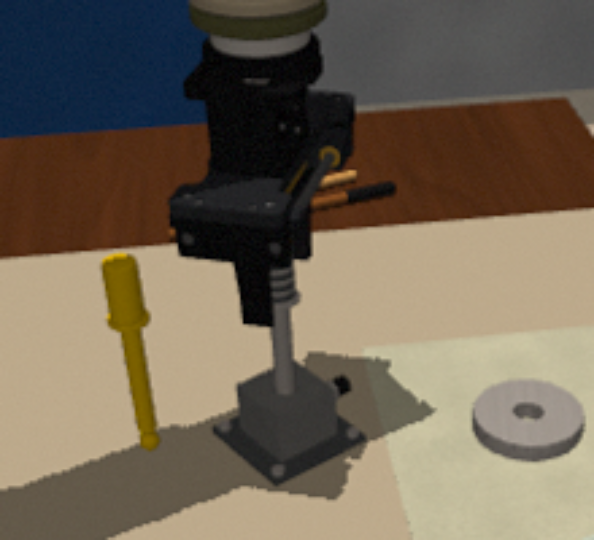

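The fingers straddle the ribbed grip above the collar (crop 283,285), with the shank in the holder below. Next I'll close.

Request:
step_arm([
  [0,0,0],
  [0,0,0],
  [0,0,0],
  [0,0,0],
  [0,0,0],
  [0,0,0],
  [0,0,0],
  [0,0,0],
], turn=[0,0,0,0,0,0,0,0], grip=1, newtons=40)

```text
time: 4.0
ee_pos: [0.5342, 0.2126, 0.1401]
eef_rot: [0.192, 0.981, 0.0, -0.0]
ft_force: [-0.1, -0.2, 0.7]
width: 0.031
grip_force: 0.0
```

Request:
step_arm([
  [0,0,0],
  [0,0,0],
  [0,0,0],
  [0,0,0],
], turn=[0,0,0,0])

```text
time: 4.4
ee_pos: [0.5342, 0.2127, 0.1401]
eef_rot: [0.192, 0.981, 0.0, 0.0]
ft_force: [-0.6, 1.2, -0.7]
width: 0.0251
grip_force: 40.0
```

Request:
step_arm([
  [0,0,0.15],
  [0,0,0.15],
  [0,0,0.15],
  [0,0,0.15],
  [0,0,0.2],
  [0,0,0.2],
], turn=[0,0,0,0,0,0])

```text
time: 5.0
ee_pos: [0.5343, 0.2124, 0.1658]
eef_rot: [0.192, 0.981, 0.0, 0.0]
ft_force: [-0.3, 0.2, -4.0]
width: 0.0251
grip_force: 40.0
```

Request:
step_arm([
  [0,0,0.4],
  [0,0,0.4],
  [0,0,0.6],
  [0,0,0.6],
  [0,0,0.6],
  [0,0,0.6],
  [0,0,0.6],
  [0,0,0.6],
  [0,0,0.6],
  [0,0,0],
  [0,0,0],
], turn=[0,0,0,0,0,0,0,0,0,0,0])

```text
time: 6.1
ee_pos: [0.5342, 0.2126, 0.2901]
eef_rot: [0.192, 0.981, 0.0, 0.0]
ft_force: [-0.4, -0.8, -3.9]
width: 0.0252
grip_force: 40.0
```

```bash
cat > pin.py <<'E'
from h import *
s=read_state();e=np.array(s['ee_pos']);print(s['time'],e,s['ft_force'],s['torque'])
c=camera('side');W=cloud(c);np.savez('p.npz',**c)
z0=e[2]-.021-.117-.007  # tip estimate
m=(np.hypot(W[...,0]-e[0],W[...,1]-e[1])<.03)
v,u=np.where(m&(W[...,2]<e[2]-.03)&(W[...,2]>z0-.02))
print('z range',np.nanmin(W[v,u,2]),'tip px v',v.max(), 'u', u[v==v.max()].mean())
for z in np.arange(z0,z0+.12,.02):
    q=W[m&(abs(W[...,2]-z)<.01)]
    if len(q)>5: print(round(z,3),len(q),q.mean(0).round(4),((q.min(0)+q.max(0))/2).round(4), (q.max(0)-q.min(0)).round(4))
E
python3 pin.py; python3 -c "
import numpy as np,cv2
c=np.load('p.npz');cv2.imwrite('pics/s3.png',cv2.resize(c['image'][40:240,180:400,::-1],None,fx=2.7,fy=2.7))"
```

```text
6.1 [0.53417881 0.21260805 0.2901449 ] [-0.35006261 -0.76838851 -3.87338614] [ 0.0106607  -0.01908259  0.00909496]
z range 0.158865691294511 tip px v 158 u 282.0
0.165 50 [0.5339 0.2074 0.1692] [0.5339 0.2083 0.167 ] [0.0142 0.0118 0.0162]
0.185 67 [0.5344 0.207  0.1863] [0.5342 0.2073 0.1855] [0.0156 0.0098 0.0193]
0.205 79 [0.5337 0.2064 0.2054] [0.5339 0.2073 0.2051] [0.0149 0.0113 0.02  ]
0.225 84 [0.5341 0.2063 0.2251] [0.5343 0.2064 0.2251] [0.0154 0.009  0.0199]
0.245 90 [0.5339 0.2063 0.2453] [0.5342 0.2074 0.2452] [0.0156 0.0118 0.0193]
```

View pics/s3.png

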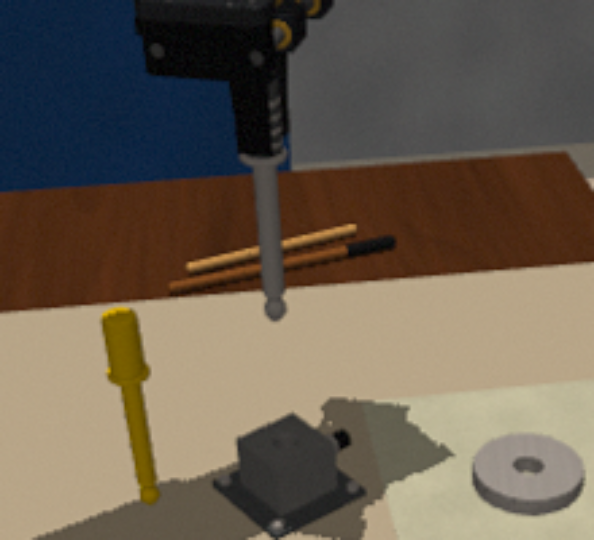

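The pin is out, upright in the gripper, with its tip at z≈0.160. I'll carry it over to the fork.

Request:
step_arm([
  [-0.15,-0.4,0],
  [-0.15,-0.8,0],
  [-0.15,-0.95,0],
  [-0.15,-0.95,0],
  [-0.15,-0.95,0],
  [-0.15,-0.95,0],
  [-0.15,-0.95,0],
  [-0.15,-0.95,0],
  [-0.15,-0.95,0],
  [-0.15,-0.95,0],
  [-0.15,-0.95,0],
  [-0.15,-0.95,0],
], turn=[0,0,0,0,0,0,0,0,0,0,0,0])

```text
time: 7.35
ee_pos: [0.4877, -0.0577, 0.2898]
eef_rot: [0.193, 0.981, 0.0, -0.0]
ft_force: [0.1, -0.4, -3.7]
width: 0.0249
grip_force: 40.0
```

Request:
step_arm([
  [-0.16,-0.95,0],
  [-0.16,-0.95,0],
  [-0.16,-0.95,0],
  [-0.16,-0.8,0],
  [0,-0.2,0],
  [0,0,0],
  [0,0,0],
  [0,0,0],
], turn=[0,0,0,0,0,0,0,0])

```text
time: 8.15
ee_pos: [0.4732, -0.1502, 0.2899]
eef_rot: [0.191, 0.982, 0.0, -0.0]
ft_force: [-0.2, -0.2, -3.3]
width: 0.0251
grip_force: 40.0
```

```bash
cat > loc.py <<'E'
from h import *
s=read_state();e=np.array(s['ee_pos']);print(s['time'],e,s['ft_force'],s['joint_positions'])
ims=[]
for n in('side','wrist','top'):
    c=camera(n);W=cloud(c)
    np.savez(f'l_{n}.npz',**c)
    hsv=cv2.cvtColor(c['image'],cv2.COLOR_RGB2HSV)
    m=cv2.inRange(hsv,(12,130,60),(30,255,255))>0
    m&=(np.hypot(W[...,0]-.473,W[...,1]+.172)<.03)&(W[...,2]>.123)&(W[...,2]<.142)
    b=proj(c,[.4732,-.1716,.133]);t=proj(c,[e[0],e[1],e[2]-.13])
    print(n,m.sum(),'bore px',b.round(1),'tip px',t.round(1))
    if m.sum()>20:
        k=cv2.convexHull(np.argwhere(m)[:,::-1].astype(np.int32));el=cv2.fitEllipse(k)
        print('  ell',el,world(c,*el[0],.133).round(4),'cloud',((W[m].min(0)+W[m].max(0))/2).round(4))
    q=W[(np.hypot(W[...,0]-e[0],W[...,1]-e[1])<.015)&(W[...,2]>e[2]-.12)&(W[...,2]<e[2]-.03)]
    if len(q)>20:
        f=[np.polyfit(q[:,2],q[:,i],1) for i in(0,1)];print('  shank',len(q),np.round([np.polyval(x,e[2]-.125) for x in f],4),np.round([x[0] for x in f],4))
    if n!='top':
        x,y=np.int32(np.clip(t,[130,110],[510,370]));ims.append(cv2.resize(c['image'][y-110:y+110,x-130:x+130,::-1],(400,340)))
import sys;cv2.imwrite('pics/'+sys.argv[1],np.hstack(ims))
E
python3 loc.py l1.png
```

```text
8.15 [ 0.47319955 -0.15022349  0.28994655] [-0.16436705 -0.19072868 -3.26537121] [-0.32422231 -0.00605976  0.54379445  1.70879692  0.00271515  1.43825766
  1.40564939]
side 336 bore px [263.8 325.3] tip px [260.9 299.4]
  ell ((264.6412658691406, 328.1272277832031), (20.739395141601562, 24.45464515686035), 71.40339660644531) [ 0.474  -0.1763  0.133 ] cloud [ 0.4737 -0.1745  0.1293]
  shank 667 [ 0.4739 -0.1558] [-0.0053 -0.0168]
wrist 774 bore px [287.2 232.1] tip px [312.9 230. ]
  ell ((285.7709655761719, 232.09666442871094), (38.944984436035156, 39.579872131347656), 165.20570373535156) [ 0.4728 -0.1726  0.133 ] cloud [ 0.4729 -0.1726  0.1296]
  shank 904 [ 0.4673 -0.148 ] [-0.0118  0.0002]
top 0 bore px [432.3 312.6] tip px [422.6 312.9]
```

View pics/l1.png

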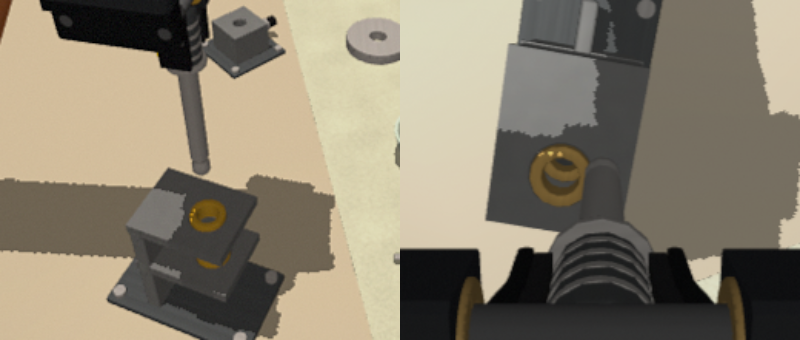

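The crops show the pin upright, with its tip beside the upper bushing (side 264,328; wrist 286,232). The bore estimate is (0.4732, -0.173). I'll line up, lower to just above the mouth, and compare tip with ring.

Request:
step_arm([
  [0,-0.45,0],
  [0,-0.46,0],
  [0,0,-0.3],
  [0,0,-0.4],
  [0,0,0],
  [0,0,0],
  [0,0,0],
], turn=[0,0,0,0,0,0,0])

```text
time: 9.0
ee_pos: [0.4733, -0.1736, 0.2727]
eef_rot: [0.191, 0.981, 0.0, 0.0]
ft_force: [0.2, 0.1, -4.1]
width: 0.0251
grip_force: 40.0
```

```bash
python3 loc.py l2.png; python3 -c "
import numpy as np,cv2
I=[]
for n,(x,y) in (('side',(264,318)),('wrist',(300,225))):
    c=np.load('l_%s.npz'%n)
    I.append(cv2.resize(c['image'][y-40:y+40,x-40:x+40,::-1],(400,400),interpolation=2))
cv2.imwrite('pics/l2c.png',np.hstack(I))"
```

```text
9.0 [ 0.47332034 -0.17363549  0.27272426] [ 0.19630822  0.12930895 -4.12777905] [-0.29645758  0.02074735  0.57274518  1.7222514  -0.01160736  1.40176789
  1.46362982]
side 268 bore px [263.8 325.3] tip px [263.3 321.8]
  ell ((264.65887451171875, 328.31353759765625), (20.367938995361328, 24.50170135498047), 72.69967651367188) [ 0.474  -0.1766  0.133 ] cloud [ 0.4737 -0.1761  0.1295]
  shank 651 [ 0.4739 -0.1793] [-0.0002 -0.0144]
wrist 668 bore px [315.4 225.7] tip px [312.9 229.9]
  ell ((313.9759216308594, 225.6273651123047), (41.76240539550781, 42.12303161621094), 44.927711486816406) [ 0.4728 -0.1725  0.133 ] cloud [ 0.4724 -0.1727  0.1299]
  shank 896 [ 0.4675 -0.1714] [-0.012   0.0001]
top 42 bore px [432.3 312.6] tip px [434.7 312.7]
  ell ((428.3570251464844, 308.3285217285156), (5.83411979675293, 12.14106273651123), 47.18129348754883) [ 0.4803 -0.165   0.133 ] cloud [ 0.48   -0.165   0.1345]
```

View pics/l2c.png

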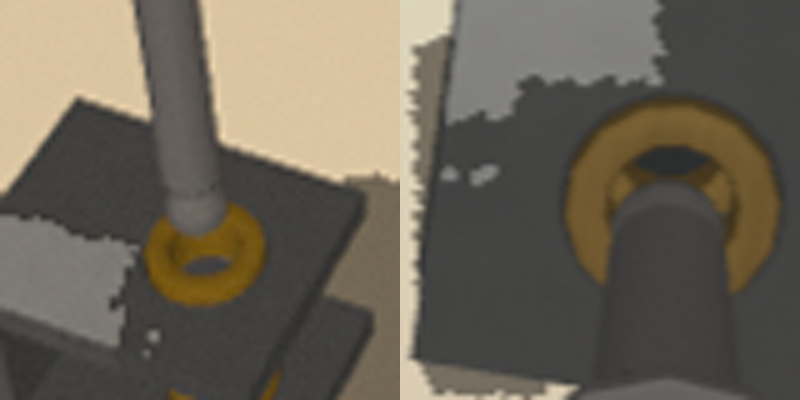

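The pin is centred on the bore in the wrist view (671 vs 672 in the crop). The side view agrees to about 2 mm. I'll lower gently and watch the forces.

Request:
step_arm([
  [0,-0.02,-0.2],
  [0,0,-0.2],
  [0,0,-0.2],
  [0,0,-0.1],
  [0,0,0],
], turn=[0,0,0,0,0])

```text
time: 9.65
ee_pos: [0.473, -0.1743, 0.2545]
eef_rot: [0.192, 0.981, 0.0, -0.0]
ft_force: [-0.3, 1.3, -4.2]
width: 0.0248
grip_force: 40.0
```

Request:
step_arm([
  [0,0,-0.1],
  [0,0,0],
  [0,0,0],
], turn=[0,0,0])

```text
time: 9.95
ee_pos: [0.4732, -0.1744, 0.2526]
eef_rot: [0.192, 0.981, 0.0, 0.0]
ft_force: [0.1, -0.1, -4.3]
width: 0.0252
grip_force: 40.0
```

Request:
step_arm([
  [0,0,-0.15],
  [0,0,-0.15],
  [0,0,-0.15],
  [0,0,-0.15],
  [0,0,-0.15],
  [0,0,-0.15],
  [0,0,-0.1],
  [0,0,0],
  [0,0,0],
], turn=[0,0,0,0,0,0,0,0,0])

```text
time: 10.85
ee_pos: [0.4732, -0.1743, 0.2275]
eef_rot: [0.192, 0.981, 0.0, -0.0]
ft_force: [0.1, -0.4, -4.0]
width: 0.0249
grip_force: 40.0
```

Request:
step_arm([
  [0,0,-0.15],
  [0,0,-0.15],
  [0,0,-0.15],
  [0,0,-0.15],
  [0,0,-0.1],
  [0,0,-0.1],
  [0,0,-0.1],
  [0,0,-0.1],
  [0,0,0],
  [0,0,0],
], turn=[0,0,0,0,0,0,0,0,0,0])

```text
time: 11.85
ee_pos: [0.4731, -0.1743, 0.2024]
eef_rot: [0.192, 0.981, 0.0, -0.0]
ft_force: [1.2, 1.5, -4.1]
width: 0.0253
grip_force: 40.0
```

Request:
step_arm([
  [0,0,-0.15],
  [0,0,-0.15],
  [0,0,-0.15],
  [0,0,-0.15],
  [0,0,0],
], turn=[0,0,0,0,0])

```text
time: 12.35
ee_pos: [0.473, -0.1742, 0.1869]
eef_rot: [0.192, 0.981, 0.0, -0.0]
ft_force: [1.4, 3.1, -5.3]
width: 0.0258
grip_force: 40.0
```

Request:
step_arm([
  [0.02,0.03,0],
  [0,0,0],
  [0,0,0],
], turn=[0,0,0])

```text
time: 12.65
ee_pos: [0.4735, -0.174, 0.1876]
eef_rot: [0.192, 0.981, -0.0, -0.0]
ft_force: [-0.1, 0.0, -4.3]
width: 0.0254
grip_force: 40.0
```

Forces are back to zero. Continuing to a tip height of about 28 mm.

Request:
step_arm([
  [0,0,-0.15],
  [0,0,-0.15],
  [0,0,-0.15],
  [0,0,-0.15],
  [0,0,-0.15],
  [0,0,-0.15],
  [0,0,-0.15],
  [0,0,-0.13],
  [0,0,0],
  [0,0,0],
  [0,0,0],
  [0,0,0],
], turn=[0,0,0,0,0,0,0,0,0,0,0,0])

```text
time: 13.85
ee_pos: [0.4738, -0.1737, 0.1582]
eef_rot: [0.192, 0.981, 0.0, 0.0]
ft_force: [-0.5, 0.5, -3.7]
width: 0.0251
grip_force: 40.0
```

Run:
```python
from h import *
s=read_state();print(s['time'],s['ee_pos'],s['ft_force'],s['torque'],s['grip_force'])
c=camera('side')
for p in([.4735,-.174,.133],[.4735,-.174,.148],[.4735,-.174,.028]):print(proj(c,p))
cv2.imwrite('pics/fin.png',cv2.resize(c['image'][240:430,170:330,::-1],None,fx=3.1,fy=3.1,interpolation=2))
```

```text
13.85 [ 0.47378543 -0.17368752  0.1582452 ] [-0.49415169  0.45592876 -3.70619905] [ 0.01722829 -0.03682226  0.0008686 ] 39.95238927192986
[264.16836588 326.75695365]
[263.1041861  319.41674658]
[270.70979072 371.87659769]
```

View pics/fin.png

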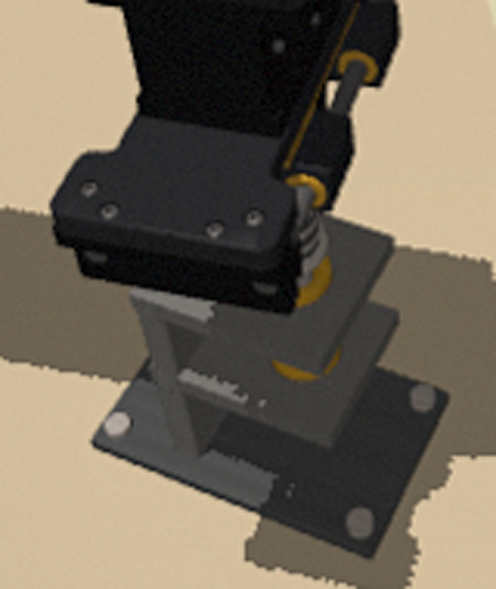

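The pin is in the fork with its collar clear above the upper bushing (crop 315,265). The wrist carries only the pin's weight, so I'm handing in.

```bash
python3 -c "
from bench import *
print(close_job())"
```

```text
the job is handed in; nothing more can be done
None
```

I pulled the steel hitch pin from its holder and lowered it through both bushings. I handed the job in still gripping it upright, tip about 34 mm below the lower bushing and collar about 15 mm clear by the arm's readings; no verdict came back.

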